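# Clamp a driver board in the click-lever board vise and hold it

## Task

Lay the driver board with its heat sink flat and square across the two ledges of the board vise, centred between the jaws, and let go of it. Then take the vise's lever by its upright grip and swing it towards you by exactly three clicks, so that the jaws pinch the board by its ends; a fourth click would bow the board. The lever springs open when released, so finish while still holding it at the third click, where I can lock the jaw, and leave the other things on the bench alone.

Things in the scene. Friction and masses are not known exactly. Their poses are not given: they have to be found in the camera images.
- board: Loose driver board on a bare aluminium heat sink, starts flat on the bench: 46 mm (its x) by 96 mm (its y), heat sink 10 mm thick plus 1.6 mm board, parts on top (connectors at both ends, three round capacitors) up to 25 mm above the underside; about 0.18 kg. Grip it low across the 46 mm width by the long sides of the heat sink. Origin: centre of the underside. Either way round will do.
- vise: Grey vise fixed to the bench, base 96 (x) by 284 mm (y, -197 to +87). Origin: on the bench, midway between the open jaws. The board lies along its y, ends on two ledges 40 wide (x), 12 deep (y), tops 45 mm above the bench. Jaw faces behind them at y = -51.75 and +51.75 mm when open, flared above, top at 64 mm. Below, between the jaws: base 10 mm high, rods to 29 mm within 18 mm of the middle.
- moving_jaw: Jaw on the lever's side (-y of the vise), driven by the lever through a rack: 3 mm towards the board for each click. Origin: on the bench under the middle of its face; moves along the vise's +y. Pushes the board along the ledges.
- sprung_jaw: The other jaw, at the vise's +y end; it gives up to 6.5 mm against springs (6 N to start, 2.5 N/mm). Origin: on the bench under the middle of its face. Both jaws touch the board after 2.5 clicks; at the third they pinch it with about 10 N.
- lever_turn (a joint): Lever angle in rad, 0 at rest (open); grows clockwise seen from above, grip swinging towards the robot. A sprung roller drops into a notch of the click wheel every 10 degrees: notches at 0.175, 0.349, 0.524 (third), 0.698 (fourth); humps midway (0.436 before the third, 0.611 before the fourth). Stop at 0.90. A return spring always pushes it back to 0.
- lever_pivot (a point): Axis of the lever, vertical, at the top of the click wheel's hub: vise frame x = 0, y = -145 mm, 63 mm above the bench. The click wheel round it is 88 mm across.
- lever: The lever: click wheel, flat steel arm and grip. Origin on the pivot axis, 40 mm above the bench; the arm runs along its own -y, 15 mm wide, its top 57 mm above the bench. At rest it points 23 degrees (0.40 rad) from the vise's -y towards +x, away from the robot.
- grip (a point): Middle of the round black upright grip at the end of the lever arm, 150 mm from the pivot axis: 23 mm in diameter, 43 mm tall, from 58 to 101 mm above the bench, this point at 80 mm. It revolves freely. The pull along the arc peaks at 12 to 16 N on leaving each notch, then eases over the hump by 6 to 9 N until the next click falls in and it stiffens again; clicks are 26 mm apart.
- solder_spool: Spool of solder wire standing on its flange, 49 mm across, 56 mm tall, left of the work; leave alone.
- flux_bottle: Small dark bottle, 35 mm across, 63 mm tall, behind the vise; leave alone.
- tweezers_black: Black tweezers, 125 mm long, lying in front of the vise; leave alone.
- flush_cutters: Red-handled cutters, 126 mm long, lying to the right of the lever; leave alone.

How it is judged:
On the way, in this order (a step that is already met when the one before it is completed fails the run):
1. board lies flat on both ledges between the open jaws, let go, lever still at rest (z of board in the frame of vise between 0.0425 and 0.048 m and x of board in the frame of vise between -0.012 and 0.012 m and y of board in the frame of vise between -0.01 and 0.012 m and angle between board's own z axis and vertical below 0.06 rad and angle between the y axis of board and the y axis of vise, either way round below 0.1 rad and contact force between the fingers and board below 0.1 N and value of joint lever_turn below 0.09 rad), for 0.2 s.
2. lever held at its third click, jaws pinching the board (value of joint lever_turn between 0.445 and 0.6 rad and contact force between each of moving_jaw, sprung_jaw and board above 3 N), for 0.3 s.
At the end, for the whole second after the job is handed in: Fingers still holding the lever at the third click (0.445 to 0.60 rad, at rest), both jaws pressing the board with over 3 N, board flat on both ledges (height within 3 mm, across within 12 mm, square within 0.1 rad), fingers off it (all of step 2 and z of board in the frame of vise between 0.0425 and 0.048 m and x of board in the frame of vise between -0.012 and 0.012 m and y of board in the frame of vise between -0.01 and 0.012 m and angle between board's own z axis and vertical below 0.06 rad and angle between the y axis of board and the y axis of vise, either way round below 0.1 rad and contact force between the fingers and board below 0.1 N and velocity of joint lever_turn between -0.15 and 0.15 rad/s and contact force between the fingers and lever above 1 N and linear speed of board below 0.02 m/s); the arm keeps its last pose, push and grip.
It fails at once if lever goes over into the fourth click (value of joint lever_turn above 0.65 rad).
It fails at once if a bystander is shoved or knocked over (distance of any of solder_spool, flux_bottle, tweezers_black, flush_cutters from where it was at the start of the episode above 0.02 m).
It also fails if it takes over 58 s, if anything falls off the work surface, if the arm or the gripper's body presses on something with over 40 N, if the wrist force passes 120 N, or if a joint passes its speed limit or range.

## Robot

A 6-joint arm with a two-finger parallel gripper is mounted at the origin on a cart in front of the work surface, level with it; the furniture and walls round the work are solid. World frame = base frame: x ahead of the robot, y to its left, z up, the work surface at z = 0. Lengths are in m, angles in rad, forces in N, time in s.
With the tool pointing down it reaches from about 0.35 to 1 m from the base axis. Payload 7.1 kg.
Tool frame: the origin (TCP) lies on the centre line of the jaws, within the pads' length; the fingertips stand 8 mm ahead of it and the grasp point (between the pads) lies 11 mm behind it; z points along the fingers, y is the line along which they close (so a half turn about z gives the same grasp; the last joint's range is limited). The gripper opens to 85 mm and grips with 20 to 120 N. Pads are 22 mm wide; open, the fingers measure 114 mm over their backs; the gripper's body (76 mm by 85 mm) begins 54 mm behind the grasp point. The pads swing forward as they close: fully open they stand 13 mm farther back than shut.
Start: joints at [-1.342, 0.423, 1.63, -0, 1.089, -0.019], TCP at [0.153, -0.606, 0.239] pointing down, gripper open.
Joint ranges: [-3, 3], [-0.9, 2.11], [0.09, 2.58], [-1.31, 4.45], [0.11, 2.69], [-2.54, 2.54]. Speed limits (rad/s): [2.39, 2.39, 3.01, 3.14, 3.14, 3.14].

## Interface

Orientations are given as a 3x3 rotation matrix whose columns are the frame's x, y, z axes.
In Python, from bench import telemetry, cams, order, models gives the robot as it stands.
- The arm moves only by the shell command python3 -m handwheel 'ROWS' [FORCE]. ROWS is JSON, a list that holds one entry, the list of rows, each a list of 7 numbers: the shift along the tool's x, y, z in units of 25 mm (1.0 is 25 mm), then the turn, a rotation vector about the tool's x, y, z in units of 5 degrees (1.0 is 5 degrees), then the finger opening in mm, from 0 to 85.4. A call has 1 to 12 rows; each row shifts and turns the commanded pose from where the row before left it, along the tool's axes as they then stand; what a row does not reach is not made up. A row lasts 1/10 s, in which the tool goes at most 50 mm and 8.59 degrees, less where a joint would pass 70% of its speed; a pose out of reach is approached as far as the arm can. A call is refused whole if a number of a shift passes 1 or a number of a turn 1, either way. A call with a gripper value outside its range is refused whole. The fingers move at their own pace and stop on an object; FORCE is the grip in N (left out, the last holds). Time passes only in rows, so rows that do not move let the fingers close. It gives the time, the measured TCP pose, the force, the opening and the grip force at its end, in the units of the state.
- telemetry.sense(): the state, without advancing time (a new reading comes with each control period).
- cams.read_camera(name): name is "scene" or "top" or "wrist"; returns a dict with "frame" (420x560x3 uint8, red, green, blue), "range_z" (420x560 float32, m along the optical axis (not along the pixel's ray), 0 where there is no reading), "K" (3x3 intrinsics, pixels), "eye" and "rotation" of the camera in the world; the wrist camera has in their place "T_tool_cam" (4x4, takes a point from camera to tool coordinates, whose origin is the TCP and whose axes are the flange's). Camera axes: x right, y down, z forward; pixel columns grow to the right and rows downward; lengths in m; the calibration is good to about 2 mm. A picture is of the moment at which its call begins: read the wrist's pose just before it.
- order.close_job(): hands the job in; it is judged then, once.
Trained networks look in the newest picture that a camera, given by its name, has taken for a name from the list of things; names that differ only in an ending like _2 or _b are one class to them, and where a whole thing is asked for, a point or a joint stands for the part that bears it (a point fixed in the world has none). Each returns a list of dicts, best first, with "conf" (0 to 1); they miss things now and then, are a little off and sometimes report something else, mostly with a low value. They report only what shows in the picture. A call takes as long as a camera call.
- models.find_in(thing, camera): "position" ([row, column] in pixels, amid what is visible of it).
- models.regions_of(thing, camera): "mask" (420x560 bool, what is visible of it) and "position" ([row, column] in pixels, amid what is visible of it).
- models.place_of(thing, camera): "position" ([row, column] in pixels: a listed point, or the origin of a listed thing).
The state is a dict: "t": time; "qpos": joint angles; "qd": joint speeds; "joint_torque": joint torques, N m; "ee_pos": TCP position; "tool_rot": TCP orientation; "ft_force": force on the tool from outside, world axes, zero at the start; "ft_torque": the same for the moment, N m; "width": finger opening in m; "grasp_force": force on a finger pad.
Only numpy, scipy, OpenCV 4.12 (cv2) and the standard library are available. Lean on these libraries where they do the work, as an engineer would, in place of code of your own. Each camera call takes 0.05 s, during which the arm holds its last target. There are 200 camera calls.

## Working session

There is one attempt and no reset: what is moved stays moved. The work goes in short steps, Python scripts to look and compute and a shell command to move; the robot and the scene stay as the last step left them, time stands still between calls to the robot, and variables do not carry over. Pictures are saved under pics/ and viewed, at most 10 in all, crops included, and the job is handed in when it is done.

```bash
mkdir -p pics; cat > h.py <<'E'
import numpy as np, cv2
from bench import telemetry, cams, order, models
def world(c,rc,z=None,st=None):
    r,k=rc; K=c["K"]; ray=np.linalg.inv(K)@np.array([k,r,1.])
    if "eye" in c: R,e=np.array(c["rotation"]),np.array(c["eye"])
    else:
        T=np.array(c["T_tool_cam"]);Rt=np.array(st["tool_rot"]);R=Rt@T[:3,:3];e=Rt@T[:3,3]+np.array(st["ee_pos"])
    if z is None:
        d=c["range_z"][int(round(r)),int(round(k))]; return e+R@ray*d
    w=R@ray; return e+w*(z-e[2])/w[2]
def cloud(c,mask,st=None):
    rr,cc=np.nonzero(mask&(c["range_z"]>0)); d=c["range_z"][rr,cc]
    P=np.linalg.inv(c["K"])@np.stack([cc,rr,np.ones_like(rr)])*d
    if "eye" in c: R,e=np.array(c["rotation"]),np.array(c["eye"])
    else:
        T=np.array(c["T_tool_cam"]);Rt=np.array(st["tool_rot"]);R=Rt@T[:3,:3];e=Rt@T[:3,3]+np.array(st["ee_pos"])
    return (R@P).T+e
E
python3 - <<'E'
from h import *
s=telemetry.sense(); print({k:np.round(v,3).tolist() for k,v in s.items()})
for n in("top","scene"):
    c=cams.read_camera(n); cv2.imwrite(f"pics/{n}0.png",c["frame"][:,:,::-1]); print(n,np.round(c["eye"],3))
    for t in["board","vise","moving_jaw","sprung_jaw","lever_pivot","grip","lever","solder_spool","flux_bottle","tweezers_black","flush_cutters"]:
        z={"board":0,"vise":0,"moving_jaw":0,"sprung_jaw":0,"lever_pivot":.063,"grip":.08,"lever":.04}.get(t,0.02)
        print(t,[(np.round(p["position"]).tolist(),round(p["conf"],2),np.round(world(c,p["position"],z),3).tolist()) for p in models.place_of(t,n)[:2]])
E
```

```text
{'t': 0.0, 'qpos': [-1.342, 0.424, 1.631, 0.0, 1.089, -0.019], 'qd': [0.001, 0.001, -0.001, -0.0, -0.001, -0.0], 'joint_torque': [-0.001, -55.738, -28.175, -0.0, 0.007, -0.0], 'ee_pos': [0.153, -0.605, 0.239], 'tool_rot': [[0.969, 0.245, -0.0], [0.245, -0.969, 0.002], [0.0, -0.002, -1.0]], 'ft_force': [1.126, 0.15, 0.287], 'ft_torque': [0.019, 0.005, -0.002], 'grasp_force': 0.0, 'width': 0.086}
top [0.354 0.003 1.268]
board [([220.0, 171.0], 0.61, [0.492, 0.31, 0.0])]
vise [([226.0, 250.0], 0.88, [0.473, 0.087, 0.0])]
moving_jaw [([225.0, 267.0], 0.62, [0.477, 0.038, 0.0]), ([220.0, 171.0], 0.52, [0.493, 0.31, 0.0])]
sprung_jaw [([231.0, 231.0], 0.44, [0.459, 0.138, 0.0])]
lever_pivot [([220.0, 305.0], 0.73, [0.483, -0.066, 0.063])]
grip [([196.0, 354.0], 0.48, [0.545, -0.199, 0.08]), ([222.0, 303.0], 0.29, [0.475, -0.061, 0.08])]
lever [([227.0, 303.0], 0.75, [0.467, -0.061, 0.04])]
solder_spool [([184.0, 152.0], 0.68, [0.594, 0.359, 0.02])]
flux_bottle [([161.0, 287.0], 0.62, [0.657, -0.022, 0.02])]
tweezers_black [([224.0, 305.0], 0.39, [0.475, -0.07, 0.02]), ([268.0, 242.0], 0.38
[... 181 characters left out ...]
0], 0.36, [0.437, -0.382, 0.0])]
vise [([238.0, 252.0], 0.78, [0.472, 0.09, 0.0])]
moving_jaw [([235.0, 268.0], 0.69, [0.465, 0.04, -0.0])]
sprung_jaw [([245.0, 238.0], 0.56, [0.464, 0.138, -0.0])]
lever_pivot [([209.0, 298.0], 0.94, [0.474, -0.062, 0.063])]
grip [([255.0, 182.0], 0.69, [0.434, 0.309, 0.08]), ([175.0, 331.0], 0.62, [0.549, -0.205, 0.08])]
lever [([213.0, 299.0], 0.83, [0.475, -0.064, 0.04])]
solder_spool [([236.0, 155.0], 0.71, [0.574, 0.361, 0.02]), ([240.0, 253.0], 0.4, [0.448, 0.094, 0.02])]
flux_bottle [([233.0, 154.0], 0.72, [0.589, 0.36, 0.02]), ([185.0, 264.0], 0.64, [0.643, -0.015, 0.02])]
tweezers_black [([270.0, 257.0], 0.51, [0.345, 0.122, 0.02])]
flush_cutters []
```

```bash
python3 - <<'E'
from h import *
c=cams.read_camera("top"); f=c["frame"][120:300,110:440]
cv2.imwrite("pics/a.png",cv2.resize(f[:,:,::-1],None,fx=2.4,fy=2.4,interpolation=cv2.INTER_CUBIC))
for n in("top","scene"):
    c=cams.read_camera(n)
    for r in models.regions_of("board",n)[:1]:
        P=cloud(c,r["mask"]); print(n,r["conf"],len(P),np.round(np.percentile(P,[3,50,97],axis=0),3).tolist())
        rect=cv2.minAreaRect(P[:,:2].astype(np.float32)*1000); print(rect)
E
```

```text
top 0.87 573 [[0.468, 0.264, 0.005], [0.489, 0.308, 0.012], [0.512, 0.354, 0.024]]
((489.5050964355469, 311.51885986328125), (46.333763122558594, 100.17144775390625), 0.20295657217502594)
scene 0.65 495 [[0.467, 0.263, -0.001], [0.484, 0.307, 0.012], [0.513, 0.353, 0.024]]
((496.4214172363281, 307.5010070800781), (97.61700439453125, 65.38995361328125), 87.98133850097656)
```

View pics/a.png

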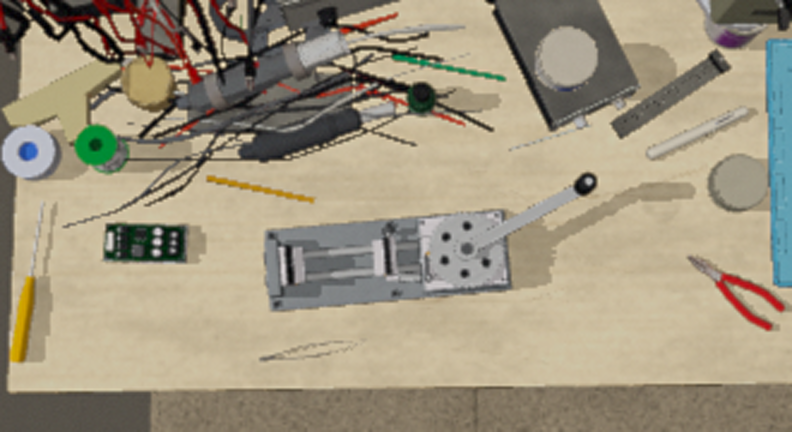

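```bash
python3 -m handwheel '[[[0,0,0,0,0,-1,85],[0,0,0,0,0,-1,85],[0,0,0,0,0,-1,85],[0,0,0,0,0,-1,85],[0,0,0,0,0,-1,85],[0,0,0,0,0,-1,85],[0,0,0,0,0,-1,85],[0,0,0,0,0,-1,85],[0,0,0,0,0,-1,85],[0,0,0,0,0,-1,85],[0,0,0,0,0,-1,85],[0,0,0,0,0,-1,85]]]'
python3 -m handwheel '[[[0,0,0,0,0,-1,85],[0,0,0,0,0,-1,85],[0,0,0,0,0,-1,85],[0,0,0,0.02,0,-0.17,85],[1,1,0,0,0,0,85],[1,1,0,0,0,0,85],[1,1,0,0,0,0,85],[1,1,0,0,0,0,85],[1,1,0,0,0,0,85],[1,1,0,0,0,0,85],[1,1,0,0,0,0,85],[1,1,0,0,0,0,85]]]'
python3 -c "
from h import *
s=telemetry.sense();print(np.round(s['tool_rot'],3),s['ee_pos'])"
```

```text
t: 2.65
ee_pos: [0.1533, -0.6059, 0.2393]
tool_rot: [[0.269, 0.963, 0.0], [0.963, -0.269, 0.0], [0.0, -0.0, -1.0]]
ft_force: [0.9, -0.5, 0.4]
width: 0.0851
grasp_force: 0.0
t: 3.85
ee_pos: [0.3541, -0.4047, 0.2392]
tool_rot: [[0.001, 1.0, -0.002], [1.0, -0.001, -0.0], [-0.0, -0.002, -1.0]]
ft_force: [0.3, -0.4, 0.5]
width: 0.0849
grasp_force: 0.0
[[ 0.001  1.    -0.002]
 [ 1.    -0.001 -0.   ]
 [-0.    -0.002 -1.   ]] [ 0.35407917 -0.40468298  0.23916539]
```

```bash
python3 -m handwheel '[[[1,0.32,0,0,0,0,85],[1,0.32,0,0,0,0,85],[1,0.32,0,0,0,0,85],[1,0.32,0,0,0,0,85],[1,0.32,0,0,0,0,85],[1,0.32,0,0,0,0,85],[1,0.32,0,0,0,0,85],[1,0.32,0,0,0,0,85],[1,0.32,0,0,0,0,85],[1,0.32,0,0,0,0,85],[1,0.32,0,0,0,0,85],[1,0.32,0,0,0,0,85]]]'
python3 -m handwheel '[[[1,0,0,0,0,0,85],[1,0,0,0,0,0,85],[1,0,0,0,0,0,85],[1,0,0,0,0,0,85],[1,0,0,0,0,0,85],[1,0,0,0,0,0,85],[1,0,0,0,0,0,85],[0.4,0,0,0,0,0,85],[0,0,0,0,0,0,85]]]'
python3 - <<'E'
from h import *
s=telemetry.sense();c=cams.read_camera("wrist");print(np.round(c["T_tool_cam"],3).tolist(),c["K"][0,0])
cv2.imwrite("pics/w1.png",c["frame"][:,:,::-1])
for t,z in dict(vise=0,moving_jaw=0,sprung_jaw=0,lever_pivot=.063,grip=.08,lever=.04,board=0).items():
    print(t,[(np.round(p["position"]).tolist(),round(p["conf"],2),np.round(world(c,p["position"],z,s),4).tolist()) for p in models.place_of(t,"wrist")[:2]])
E
```

```text
t: 5.05
ee_pos: [0.4492, -0.1046, 0.239]
tool_rot: [[0.001, 1.0, -0.001], [1.0, -0.001, -0.0], [-0.0, -0.001, -1.0]]
ft_force: [0.2, 0.8, 0.2]
width: 0.0851
grasp_force: 0.0
t: 5.95
ee_pos: [0.4488, 0.0801, 0.2389]
tool_rot: [[-0.002, 1.0, -0.002], [1.0, 0.002, -0.0], [-0.0, -0.002, -1.0]]
ft_force: [-0.5, 0.2, 0.2]
width: 0.0855
grasp_force: 0.0
[[0.0, -0.946, -0.323, 0.085], [1.0, -0.0, 0.0, -0.001], [-0.0, -0.323, 0.946, -0.135], [0.0, 0.0, 0.0, 1.0]] 303.91530773725555
vise [([176.0, 291.0], 0.57, [0.4614, 0.0795, 0.0])]
moving_jaw [([210.0, 300.0], 0.6, [0.4742, 0.0345, 0.0])]
sprung_jaw [([134.0, 290.0], 0.83, [0.4592, 0.1314, 0.0])]
lever_pivot [([306.0, 300.0], 0.81, [0.4726, -0.0663, 0.063])]
grip []
lever [([296.0, 300.0], 0.73, [0.4737, -0.0686, 0.04])]
board []
```

View pics/w1.png

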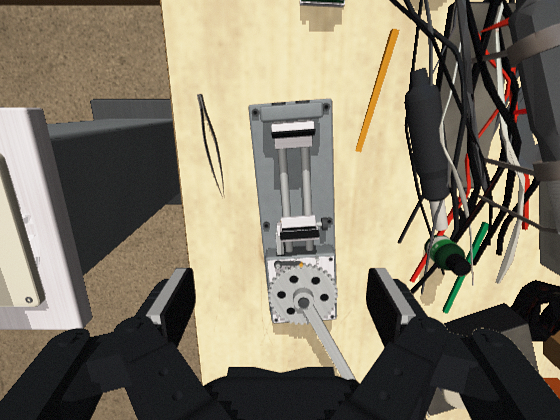

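```bash
python3 - <<'E'
from h import *
for n in("wrist","top"):
    s=telemetry.sense();c=cams.read_camera(n)
    P=cloud(c,np.ones((420,560),bool),s)
    B=P[(abs(P[:,0]-.47)<.09)&(P[:,1]>-.15)&(P[:,1]<.22)&(P[:,2]>.005)&(P[:,2]<.07)]
    # edges of the vise base per y-slice
    ys=np.arange(-.09,.17,.01);L=[];R=[]
    for y in ys:
        b=B[abs(B[:,1]-y)<.005]
        if len(b)<8: L.append(np.nan);R.append(np.nan);continue
        L.append(b[:,0].min());R.append(b[:,0].max())
    L,R=np.array(L),np.array(R);print(n,np.round(L,3).tolist(),np.round(R,3).tolist())
    g=np.isfinite(L)&(abs(R-L-.096)<.01)
    if g.sum()>4: print("mid fit",np.polyfit(ys[g],(L+R)[g]/2,1),"L",np.polyfit(ys[g],L[g],1),"R",np.polyfit(ys[g],R[g],1))
    print("end",B[:,1].max(),B[:,1].min())
    for lo,hi in((.06,.068),(.042,.048)):
        q=B[(B[:,2]>lo)&(B[:,2]<hi)&(B[:,1]>.0)]
        for a,b in((0,.088),(.088,.2)):
            k=q[(q[:,1]>a)&(q[:,1]<b)]
            if len(k): print(lo,a,len(k),np.round(np.percentile(k,[2,50,98],axis=0),4).tolist())
E
```

```text
wrist [0.434, 0.43, 0.429, 0.428, 0.427, 0.427, 0.426, 0.425, 0.425, 0.424, 0.423, 0.421, 0.42, 0.421, 0.419, 0.418, 0.418, 0.417, 0.416, 0.416, 0.415, 0.414, 0.413, 0.412, 0.412, 0.411] [0.521, 0.521, 0.519, 0.52, 0.519, 0.518, 0.518, 0.521, 0.52, 0.518, 0.518, 0.517, 0.516, 0.516, 0.516, 0.513, 0.513, 0.512, 0.512, 0.512, 0.544, 0.546, 0.549, 0.55, 0.553, 0.555]
mid fit [-0.06767425  0.47041789] L [-0.08608557  0.42359356] R [-0.04926294  0.51724222]
end 0.21397848784271817 -0.1498157501964788
0.06 0 176 [[0.4486, 0.0217, 0.0601], [0.4688, 0.0249, 0.0625], [0.4899, 0.0278, 0.0646]]
0.06 0.088 201 [[0.4396, 0.135, 0.0602], [0.4596, 0.1381, 0.0625], [0.4811, 0.1411, 0.0648]]
0.042 0 401 [[0.4486, 0.0284, 0.0431], [0.4684, 0.0355, 0.0454], [0.4879, 0.0427, 0.0473]]
0.042 0.088 1286 [[0.429, 0.1212, 0.0422], [0.4602, 0.1537, 0.0437], [0.489, 0.1645, 0.0466]]
top [0.429, 0.382, 0.427, 0.382, 0.399, 0.383, 0.424, 0.383, 0.399, 0.391, 0.422, 0.422, nan, nan, 0.417, 0.403, 0.386, 0.417, nan, nan, nan, 0.381, 0.382, 0.412, 0.387, 0.409] [0.519, 0.528, 0.546, 0.557, 0.555, 0.52, 0.535, 0.514, 0.518, 0.518, 0.544, 0.515, nan, nan, 0.449, 0.449, 0.449, 0.442, nan, nan, nan, 0.42, 0.434, 0.437, 0.437, 0.433]
end 0.166165913062567 -0.14972127788070644
0.042 0 1 [[0.4469, 0.0171, 0.0472], [0.4469, 0.0171, 0.0472], [0.4469, 0.0171, 0.0472]]
0.042 0.088 12 [[0.4274, 0.1478, 0.0422], [0.4322, 0.1519, 0.0439], [0.4351, 0.1579, 0.0462]]
```

```bash
python3 -m handwheel '[[[1,0.2,0,0,0,0,85],[1,0.2,0,0,0,0,85],[1,0.2,0,0,0,0,85],[1,0.2,0,0,0,0,70],[1,0.2,0,0,0,0,70],[1,0.2,0,0,0,0,70],[1,0.2,0,0,0,0,70],[0,0.2,0,0,0,0,70],[0,0,0,0,0,0,70]]]'
python3 - <<'E'
from h import *
s=telemetry.sense();c=cams.read_camera("wrist");print(s["ee_pos"])
cv2.imwrite("pics/w2.png",c["frame"][:,:,::-1])
P=cloud(c,np.ones((420,560),bool),s)
B=P[(abs(P[:,0]-.49)<.06)&(abs(P[:,1]-.309)<.08)&(P[:,2]>.008)&(P[:,2]<.03)]
H=P[(abs(P[:,0]-.49)<.05)&(abs(P[:,1]-.309)<.08)];print("bench z",np.percentile(H[:,2],10))
print(len(B),cv2.minAreaRect(B[:,:2].astype(np.float32)*1000),np.round(np.percentile(B,[1,50,99],axis=0),4).tolist())
for z in((.008,.015),):
    q=B[(B[:,2]>z[0])&(B[:,2]<z[1])];print(len(q),cv2.minAreaRect(q[:,:2].astype(np.float32)*1000))
r=models.regions_of("board","wrist")[0];m=r["mask"].astype(np.uint8)
print(r["conf"],[np.round(world(c,p[::-1],.0116,s),4).tolist() for p in cv2.boxPoints(cv2.minAreaRect(cv2.findNonZero(m)))])
print([(p["conf"],np.round(world(c,p["position"],0,s),4)) for p in models.place_of("board","wrist")[:1]])
E
```

```text
t: 7.35
ee_pos: [0.4889, 0.2544, 0.2385]
tool_rot: [[-0.002, 1.0, -0.002], [1.0, 0.002, -0.0], [-0.0, -0.002, -1.0]]
ft_force: [0.7, 0.2, -0.4]
width: 0.0701
grasp_force: 0.0
[0.48893027 0.25440375 0.23852736]
bench z 0.00023716841081186104
3781 ((509.83544921875, 325.1329040527344), (126.16910552978516, 81.46205139160156), 89.00003814697266) [[0.4697, 0.2639, 0.0091], [0.4952, 0.3153, 0.0126], [0.5481, 0.376, 0.0256]]
2752 ((509.83544921875, 325.1329040527344), (126.16910552978516, 81.46205139160156), 89.00003814697266)
0.75 [[0.4654, 0.2641, 0.0116], [0.4718, 0.3597, 0.0116], [0.5179, 0.3576, 0.0116], [0.5157, 0.2616, 0.0116]]
[(0.77, array([0.4938, 0.312 , 0.    ]))]
```

View pics/w2.png

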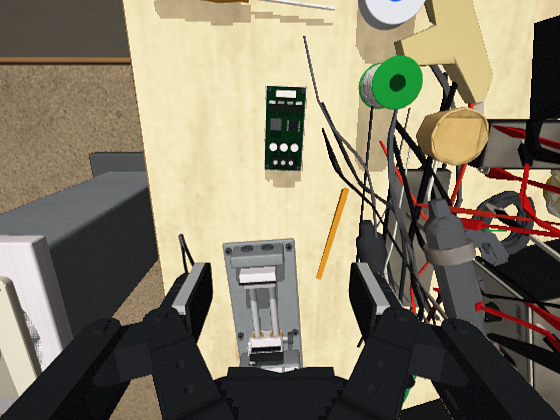

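```bash
python3 - <<'E'
from h import *
for i in range(2):
    s=telemetry.sense();c=cams.read_camera("wrist");m=models.regions_of("board","wrist")[0]["mask"]
    B=cloud(c,m,s);B=B[(B[:,2]>.0095)&(B[:,2]<.0145)];q=B[:,:2].astype(np.float32)*1000
    print(len(q),cv2.minAreaRect(q))
    # edges by y-slices
    ys=np.arange(.268,.355,.006);L=[];R=[]
    for y in ys:
        b=B[abs(B[:,1]-y)<.003][:,0];L.append(b.min() if len(b) else np.nan);R.append(b.max() if len(b) else np.nan)
    L,R=map(np.array,(L,R));print(np.round(L,4),np.round(R,4))
    g=np.isfinite(L);print(np.polyfit(ys[g]-.31,L[g],1),np.polyfit(ys[g]-.31,R[g],1),np.percentile(B[:,1],[.5,99.5]))
E
```

```text
2410 ((492.273193359375, 310.6678771972656), (96.09729766845703, 45.95705032348633), 87.75189208984375)
[0.4698 0.47   0.4688 0.469  0.469  0.4691 0.4693 0.4693 0.4695 0.4708
 0.4719 0.4721 0.4721 0.4711 0.4711] [0.5133 0.5131 0.5129 0.5128 0.5127 0.5138 0.5149 0.5147 0.5145 0.5156
 0.5154 0.5163 0.5162 0.5161 0.5169]
[0.03365209 0.4701982 ] [0.05016009 0.51460225] [0.26368138 0.35803271]
2450 ((492.2260437011719, 310.67681884765625), (95.8994140625, 45.87269592285156), 87.69956970214844)
[0.4676 0.4677 0.469  0.4691 0.4692 0.4693 0.4694 0.4695 0.4696 0.4697
 0.471  0.4711 0.4711 0.4712 0.4713] [0.5135 0.5134 0.5132 0.5142 0.5141 0.514  0.5149 0.5149 0.5146 0.5157
 0.5156 0.5154 0.5163 0.5162 0.5161]
[0.04270136 0.46972002] [0.03696654 0.51480994] [0.26312464 0.35825023]
```

```bash
python3 -m handwheel '[[[1,0.16,0.5,0,0,0,70],[1,0,1,0,0,0,70],[0.25,0,1,0,0,0,70],[0,0,1,0,0,0.46,66],[0,0,1,0,0,0,66],[0,0,1,0,0,0,66],[0,0,1,0,0,0,66],[0,0,0.8,0,0,0,66],[0,0,0.8,0,0,0,66],[0,0,0.5,0,0,0,66],[0,0,0,0,0,0,66]]]'
```

```text
t: 8.8
ee_pos: [0.4913, 0.3099, 0.0223]
tool_rot: [[0.04, 0.999, -0.004], [0.999, -0.04, -0.001], [-0.002, -0.004, -1.0]]
ft_force: [-0.1, -0.9, -0.2]
width: 0.066
grasp_force: 0.0
```

```bash
python3 -m handwheel '[[[0.02,0.04,0.25,0,0,0,66],[0,0,0.2,0,0,0,66],[0,0,0,0,0,0,66],[0,0,0,0,0,0,40],[0,0,0,0,0,0,40],[0,0,0,0,0,0,40],[0,0,0,0,0,0,40],[0,0,0,0,0,0,40],[0,0,0,0,0,0,40]]]' 40
```

```text
t: 9.7
ee_pos: [0.4933, 0.3112, 0.0133]
tool_rot: [[0.039, 0.999, -0.001], [0.999, -0.039, 0.0], [0.0, -0.001, -1.0]]
ft_force: [-2.0, 0.1, 6.3]
width: 0.0439
grasp_force: 40.2
```

```bash
python3 -m handwheel '[[[0,0,-0.3,0,0,0,40],[0,0,-0.6,0,0,0,40],[0,0,-1,0,0,0,40],[0,0,-1,0,0,0,40],[0,0,-1,0,0,-0.7,40],[0,0,-0.3,0,0,-0.71,40],[-0.5,-0.1,0,0,0,0,40],[-1,-0.2,0,0,0,0,40],[-1,-0.2,0,0,0,0,40],[-1,-0.2,0,0,0,0,40],[-1,-0.2,0,0,0,0,40],[-1,-0.2,0,0,0,0,40]]]'
python3 -m handwheel '[[[-1,-0.2,0,0,0,0,40],[-1,-0.2,0,0,0,0,40],[-1,-0.2,0,0,0,0,40],[-0.56,-0.21,0,0,0,0,40],[0,0,0,0,0,0,40],[0,0,0,0,0,0,40]]]'
python3 - <<'E'
from h import *
s=telemetry.sense();c=cams.read_camera("wrist");print(s["ee_pos"],s["grasp_force"])
f=c["frame"];f=np.hstack([f,cams.read_camera("scene")["frame"]]);cv2.imwrite("pics/w3.png",cv2.resize(f,(800,300),interpolation=cv2.INTER_AREA)[:,:,::-1])
P=cloud(c,np.ones((420,560),bool),s)
e,u=np.array([.4645,.0815]),np.array([-.083,.9966]);v=np.array([.9966,.083])
a=(P[:,:2]-e)@v;b=(P[:,:2]-e)@u
q=(abs(a)<.04)&(abs(b)<.07)&(P[:,2]>.09)&(P[:,2]<.14)
print(q.sum(),np.percentile(a[q],[1,50,99]),np.percentile(b[q],[1,50,99]),np.percentile(P[q,2],[1,10,50,90,99]))
k=(abs(a)<.025)&(b>.03)&(b<.07)&(P[:,2]>.095)&(P[:,2]<.116);print(k.sum(),b[k].max() if k.any() else 0)
E
```

```text
t: 10.9
ee_pos: [0.4763, 0.1699, 0.1172]
tool_rot: [[-0.082, 0.997, -0.003], [0.997, 0.082, -0.001], [-0.0, -0.003, -1.0]]
ft_force: [0.6, 0.3, -2.5]
width: 0.0436
grasp_force: 41.3
t: 11.5
ee_pos: [0.4646, 0.0813, 0.1176]
tool_rot: [[-0.082, 0.997, -0.002], [0.997, 0.082, 0.0], [0.0, -0.002, -1.0]]
ft_force: [-0.3, -0.2, -2.9]
width: 0.0435
grasp_force: 41.3
[0.46456765 0.08128041 0.11755459] 41.34199798107147
17167 [-0.03251266 -0.00057839  0.03169254] [-0.04246741  0.00864679  0.04748354] [0.10860051 0.11540289 0.11731534 0.12865912 0.1383986 ]
1540 0.04789517077653488
```

View pics/w3.png

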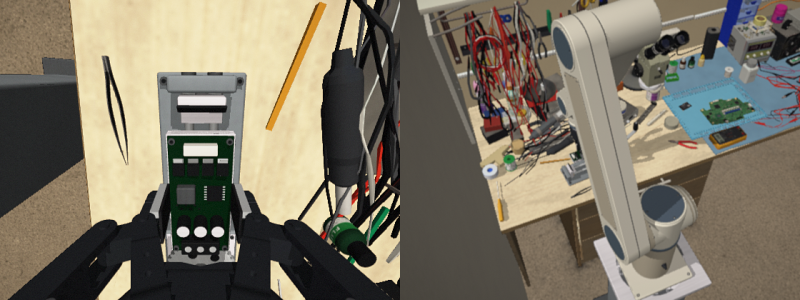

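```bash
python3 -m handwheel '[[[0,0,0.6,0,0,0,40],[0,0,0.6,0,0,0,40],[0,0,0.5,0,0,0,40],[0,0,0.3,0,0,0,40],[0,0,0.2,0,0,0,40],[0,0,0,0,0,0,40]]]'
python3 -m handwheel '[[[0,0,0.06,0,0,0,40],[0,0,0.06,0,0,0,40],[0,0,0,0,0,0,40]]]'
```

```text
t: 12.2
ee_pos: [0.4644, 0.0815, 0.062]
tool_rot: [[-0.084, 0.996, -0.003], [0.996, 0.084, -0.0], [0.0, -0.003, -1.0]]
ft_force: [0.1, 0.4, -1.2]
width: 0.0442
grasp_force: 41.3
t: 12.5
ee_pos: [0.4648, 0.0814, 0.0597]
tool_rot: [[-0.084, 0.997, -0.001], [0.997, 0.084, 0.0], [0.0, -0.001, -1.0]]
ft_force: [0.2, -0.3, -2.3]
width: 0.0438
grasp_force: 41.3
```

```bash
python3 -m handwheel '[[[0,0,0.04,0,0,0,40],[0,0,0.04,0,0,0,40],[0,0,0,0,0,0,40]]]'
python3 -m handwheel '[[[0,0,0.04,0,0,0,40],[0,0,0,0,0,0,40]]]'
```

```text
t: 12.8
ee_pos: [0.4648, 0.0814, 0.0582]
tool_rot: [[-0.084, 0.997, -0.001], [0.997, 0.084, 0.0], [0.0, -0.001, -1.0]]
ft_force: [-2.4, 0.1, 7.7]
width: 0.0438
grasp_force: 42.8
t: 13.0
ee_pos: [0.4649, 0.0814, 0.0581]
tool_rot: [[-0.084, 0.996, -0.001], [0.996, 0.084, 0.0], [0.0, -0.001, -1.0]]
ft_force: [-6.2, -1.0, 20.1]
width: 0.044
grasp_force: 44.6
```

```bash
python3 -m handwheel '[[[0,0,-0.05,0,0,0,44],[0,0,0,0,0,0,48],[0,0,0,0,0,0,54],[0,0,0,0,0,0,62],[0,0,0,0,0,0,66],[0,0,0,0,0,0,66],[0,0,0,0,0,0,66],[0,0,-0.4,0,0,0,66],[0,0,-1,0,0,0,66],[0,0,-1,0,0,0,66],[0,0,-1,0,0,0,66],[0,0,0,0,0,0,66]]]'
python3 - <<'E'
from h import *
s=telemetry.sense();c=cams.read_camera("wrist");print(s["ee_pos"])
cv2.imwrite("pics/w4.png",c["frame"][:,:,::-1])
P=cloud(c,np.ones((420,560),bool),s)
e,u=np.array([.4645,.0815]),np.array([-.083,.9966]);v=np.array([.9966,.083])
a=(P[:,:2]-e)@v;b=(P[:,:2]-e)@u
q=(abs(a)<.03)&(abs(b)<.0515)&(P[:,2]>.0535)&(P[:,2]<.059)
rgb=c["frame"].reshape(-1,3)[(c["range_z"]>0).ravel()].astype(int)
q&=(rgb[:,1]>rgb[:,0]+15)
print(q.sum(),cv2.minAreaRect(np.stack([a,b],1)[q].astype(np.float32)*1000),np.percentile(a[q],[1,99]),np.percentile(b[q],[1,99]))
A=np.stack([a[q],b[q],np.ones(q.sum())],1);print("plane",np.linalg.lstsq(A,P[q,2],rcond=None)[0])
E
```

```text
t: 14.2
ee_pos: [0.4669, 0.0817, 0.1462]
tool_rot: [[-0.084, 0.996, 0.004], [0.996, 0.084, 0.001], [0.001, 0.005, -1.0]]
ft_force: [0.1, 1.0, -0.1]
width: 0.0658
grasp_force: 0.0
[0.46689393 0.08174847 0.14620135]
3069 ((0.00849151611328125, -0.2699127197265625), (43.771949768066406, 93.93023681640625), 0.09216435998678207) [-0.02163687  0.02115215] [-0.04247458  0.04643396]
plane [0.0013467  0.00028693 0.05696287]
```

View pics/w4.png

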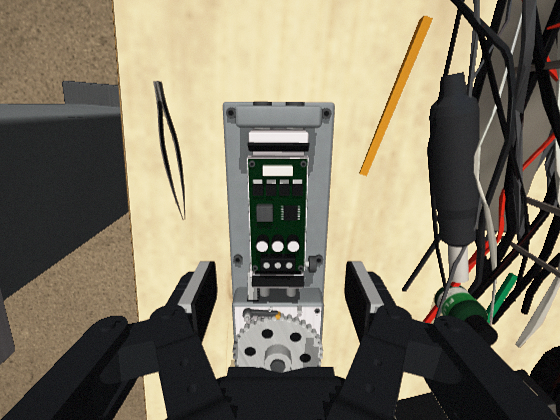

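```bash
python3 -m handwheel '[[[-1,0,-1,0,0,0,85],[-1,0,-1,0,0,0,85],[-1,0,-1,0,0,0,85],[-1,0.1,-0.6,0,0,0,85],[-1,0.1,0,0,0,0,85],[-1,0.1,0,0,0,0,85],[-1,0.1,0,0,0,0,85],[-1,0.1,0,0,0,0,85],[-1,0.1,0,0,0,0,85],[-1,0.1,0,0,0,0,85],[-1,0.1,0,0,0,0,85],[-1,0.1,0,0,0,0,85]]]'
python3 -m handwheel '[[[-1,0,0,0,0,0,85],[-1,0,0,0,0,0,85],[-0.6,0,0,0,0,0,85],[0,0,0,0,0,0,85]]]'
python3 - <<'E'
from h import *
s=telemetry.sense();c=cams.read_camera("wrist");print(s["ee_pos"])
cv2.imwrite("pics/w5.png",c["frame"][:,:,::-1])
for t,z in dict(lever_pivot=.063,grip=.08).items():
    print(t,[(np.round(p["position"]).tolist(),round(p["conf"],2),np.round(world(c,p["position"],z,s),4).tolist()) for p in models.place_of(t,"wrist")[:2]])
P=cloud(c,np.ones((420,560),bool),s)
q=P[(np.hypot(P[:,0]-.546,P[:,1]+.196)<.03)&(P[:,2]>.092)&(P[:,2]<.106)];print(len(q),np.round(np.percentile(q,[1,50,99],axis=0),4).tolist())
E
```

```text
t: 15.45
ee_pos: [0.5119, -0.2164, 0.2315]
tool_rot: [[-0.084, 0.997, -0.004], [0.997, 0.084, 0.001], [0.001, -0.004, -1.0]]
ft_force: [-0.3, 0.7, 0.8]
width: 0.0852
grasp_force: 0.0
t: 15.85
ee_pos: [0.5176, -0.2817, 0.2318]
tool_rot: [[-0.082, 0.997, -0.003], [0.997, 0.082, 0.0], [0.001, -0.003, -1.0]]
ft_force: [0.6, -0.5, -0.6]
width: 0.0855
grasp_force: 0.0
[ 0.51757379 -0.28166174  0.23181346]
lever_pivot [([242.0, 208.0], 0.75, [0.4421, -0.3469, 0.063])]
grip [([105.0, 318.0], 0.73, [0.5437, -0.195, 0.08])]
575 [[0.5345, -0.2069, 0.0924], [0.5442, -0.1963, 0.1002], [0.5546, -0.1861, 0.1031]]
```

View pics/w5.png

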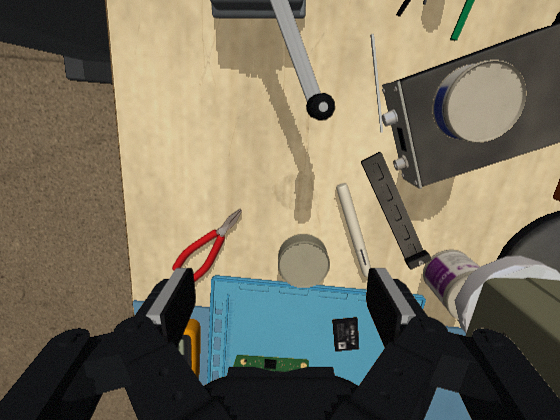

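```bash
python3 -m handwheel '[[[0,0,0,0,0,-0.8,50],[0,0,0,0,0,-0.8,50],[1,0.6,0,0,0,0,50],[1,0.6,0,0,0,0,50],[1,0.6,0,0,0,0,50],[0.09,0,1,0,0,0,50],[0,0,1,0,0,0,50],[0,0,1,0,0,0,50],[0,0,1,0,0,0,50],[0,0,0,0,0,0,50]]]'
```

```text
t: 17.0
ee_pos: [0.542, -0.193, 0.1297]
tool_rot: [[-0.223, 0.975, -0.008], [0.975, 0.223, 0.002], [0.004, -0.007, -1.0]]
ft_force: [-0.7, 0.4, -0.5]
width: 0.0496
grasp_force: 0.0
```

```bash
python3 -m handwheel '[[[-0.14,0.06,0.4,0,0,0,50],[0,0,0.7,0,0,0,50],[0,0,0.6,0,0,0,50],[0,0,0.4,0,0,0,50],[0,0,0,0,0,0,50]]]'
python3 -m handwheel '[[[0,0,0,0,0,0,35],[0,0,0,0,0,0,28],[0,0,0,0,0,0,15],[0,0,0,0,0,0,15],[0,0,0,0,0,0,15]]]' 40
```

```text
t: 17.5
ee_pos: [0.5459, -0.1979, 0.079]
tool_rot: [[-0.221, 0.975, -0.004], [0.975, 0.222, 0.001], [0.002, -0.003, -1.0]]
ft_force: [-1.0, 0.4, -0.5]
width: 0.0502
grasp_force: 0.0
t: 18.0
ee_pos: [0.5462, -0.1986, 0.0809]
tool_rot: [[-0.222, 0.975, -0.002], [0.975, 0.222, -0.0], [0.0, -0.002, -1.0]]
ft_force: [-4.8, -1.7, 6.1]
width: 0.0214
grasp_force: 39.0
```

```bash
python3 -m handwheel '[[[-0.06,-0.26,-0.05,0,0,0,15],[-0.05,-0.26,0,0,0,0,15],[-0.03,-0.26,0,0,0,0,15],[-0.03,-0.26,0,0,0,0,15],[0,0,0,0,0,0,15],[0,0,0,0,0,0,15]]]' 60
```

```text
t: 18.6
ee_pos: [0.5228, -0.2082, 0.0816]
tool_rot: [[-0.221, 0.975, -0.0], [0.975, 0.221, -0.0], [-0.0, -0.001, -1.0]]
ft_force: [4.0, 1.7, -5.2]
width: 0.0211
grasp_force: 60.1
```

```bash
python3 -m handwheel '[[[0,-0.26,0,0,0,0,15],[0,-0.26,0,0,0,0,15],[0.01,-0.26,0,0,0,0,15],[0.01,-0.26,0,0,0,0,15],[0,0,0,0,0,0,15],[0,0,0,0,0,0,15]]]'
python3 -m handwheel '[[[0.03,-0.26,0,0,0,0,15],[0.05,-0.26,0,0,0,0,15],[0.05,-0.26,0,0,0,0,15],[0.07,-0.26,0,0,0,0,15],[0,0,0,0,0,0,15],[0,0,0,0,0,0,15],[0,0,0,0,0,0,15]]]'
python3 - <<'E'
from h import *
p=np.array([.4765,-.063])
s=telemetry.sense();g=np.array(s["ee_pos"])[:2]-[.0017,-.0021]-p
print(np.hypot(*g),"theta",.471-np.arctan2(g[0],-g[1]),s["ft_force"])
for n in("top","scene"):
    c=cams.read_camera(n);print(n,[(q["conf"],np.round(world(c,q["position"],.08),3)) for q in models.place_of("grip",n)[:2]])
cv2.imwrite("pics/t6.png",cv2.resize(cams.read_camera("top")["frame"][180:270,190:390,::-1],(800,360),interpolation=cv2.INTER_CUBIC))
E
```

```text
t: 19.2
ee_pos: [0.4973, -0.2139, 0.0817]
tool_rot: [[-0.221, 0.975, -0.0], [0.975, 0.221, -0.001], [-0.001, -0.001, -1.0]]
ft_force: [4.4, -1.1, -6.9]
width: 0.0206
grasp_force: 60.0
t: 19.9
ee_pos: [0.4713, -0.2151, 0.0817]
tool_rot: [[-0.222, 0.975, 0.0], [0.975, 0.222, -0.001], [-0.002, -0.0, -1.0]]
ft_force: [5.6, -4.3, -8.4]
width: 0.0207
grasp_force: 59.9
0.1501857270739153 theta 0.5168831898069075 [ 5.60781989 -4.25429347 -8.38277047]
top []
scene [(0.46, array([ 0.481, -0.221,  0.08 ]))]
```

View pics/t6.png

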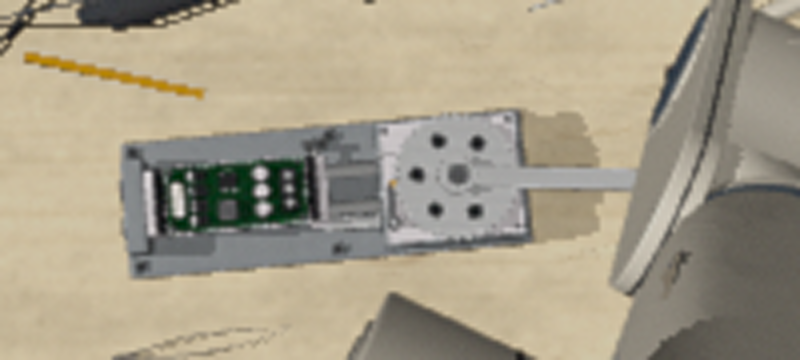

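```bash
python3 -m handwheel '[[[0,-0.03,0,0,0,0,15],[0,0,0,0,0,0,15],[0,0,0,0,0,0,15],[0,0,0,0,0,0,15],[0,0,0,0,0,0,15]]]' && python3 -c "
from bench import order; print(order.close_job())"
```

```text
t: 20.65
ee_pos: [0.4708, -0.2151, 0.0817]
tool_rot: [[-0.222, 0.975, 0.001], [0.975, 0.222, -0.001], [-0.001, 0.0, -1.0]]
ft_force: [6.5, -2.0, -7.8]
width: 0.0211
grasp_force: 59.9
the job is handed in; nothing more can be done
None
```

I handed the job in at 20.65 s. The board lies flat and centred between the jaws, let go. The gripper still holds the lever at the third click, about 0.52 rad by arm pose and overhead picture. I couldn't measure the jaw pinch force, and the hand-in gave no verdict.

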